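Click the table radio over to its long preset mark

TASK

Switch the table radio over to the preset at the long mark: touching only with the fingers, turn the big knurled dial on top of it clockwise by fingertip friction until its pointer clicks into place at the long mark, then let go of it. Do not shift the radio, and do not disturb or pick up any of the things around it or on it.

Things in the scene. Friction and masses are not known exactly. Their poses are not given: they have to be found in the camera images.
- radio: Wood-cased table radio standing loose on rubber feet: 160 (x) by 250 (y) by 104 mm high, about 1.7 kg; a sideways push of 7 N or more slides it. Origin: centre of its underside; x points from the cloth-covered front to the back, y to its left seen from the front's user, z up; at yaw 0 the front faces the robot. On top: the dial on a black plate at the right end (-y), a pill case at the left end.
- dial_face (a point): Centre of the dial's flat top face, on its upright axis: x 0, y -55, z 120 mm in the radio's frame. The dial is an aluminium disc with a knurled rim, 92 mm across (too wide for the fingers to span), its rim 2 to 16 mm above the radio's top. It does not sink when pressed: a fingertip pressed on the smooth face with some 5 N, or rubbed along the rim, takes it round by friction.
- pointer (a point): Outer end of the pointer on the dial's face, 42 mm from the axis; it goes round with the dial. The pointer is a dark flat inlaid bar, 26 x 5 mm, running outward from 16 to 42 mm off the axis.
- long_mark (a point): Middle of the long white mark (21 x 5 mm, flat inlay) on the black plate, 61.5 mm from the dial's axis, straight towards the radio's back (+x of the radio). Short white marks (7 x 3.5 mm) lie round the dial 108, 72 and 36 degrees before it and 36 degrees past it, clockwise from above. The dial clicks in with its pointer at each of the five marks.
- dial (a joint): Dial angle (rad), growing clockwise seen from above. It clicks in at 0, 0.628, 1.257, 1.885 (the long mark) and 2.513; stops 0.1 rad beyond the ends. A spring pulls it into the nearest click from up to 0.25 rad off; leaving a click takes 0.04 N m (1.2 N at 33 mm off the axis), less once past the hump midway. It starts one or two clicks before the long mark.
- pill_case: White plastic pill case with a flip lid, 36 x 62 x 21 mm, lying on the left end of the radio's top; a bystander. Origin: centre of its underside, z up.
- black_remote: Black remote control, 165 x 44 x 18 mm, lying on the glass to the right of the radio; a bystander. Origin: centre of its underside, x along its length.
- fob: Yellow plastic keyring fob, 42 x 26 x 7 mm with a thin wire ring, on the glass in front of the radio; a bystander. Origin: centre of its underside.
- grey_remote: Grey satellite remote, 172 x 46 x 20 mm, lying in the open end of the lower tray; a bystander. Origin: centre of its underside, x along its length.
- lower_tray: White ceramic tray, 300 (x) by 200 (y) by 40 mm high, walls 7 mm, standing to the left of the radio; does not move. Origin: centre of its underside.
- upper_tray: White ceramic tray, 165 (x) by 200 (y) by 30 mm high, standing across the rims of the lower tray, its top 70 mm above the glass; a bystander. Origin: centre of its underside.
- lighter: Chrome lighter-shaped ornament, 22 x 36 x 72 mm high, standing in the upper tray, its top 112 mm above the glass; a bystander. Origin: centre of its underside, z up.
- dish: Blue ceramic dish, 110 mm across, 45 mm high, on the glass at the back right; a bystander. Origin: centre of its underside.

How it is judged (in metres and radians):
At the end, for the whole second after the job is handed in: The dial rests clicked in at the long mark (1.885 rad, within 0.1 rad), the radio stands level within 20 mm of where it stood, and every bystander lies within 30 mm of where it was (value of joint dial between 1.785 and 1.985 rad and not (velocity of joint dial above 0.1 rad/s or velocity of joint dial below -0.1 rad/s) and linear speed of radio below 0.02 m/s and angle between radio's own z axis and vertical below 0.05 rad and distance of each of radio, long_mark from where it was at the start of the episode below 0.02 m and distance of each of pill_case, black_remote, fob, grey_remote, lighter, upper_tray, dish from where it was at the start of the episode below 0.03 m); the robot touches nothing.
It fails at once if the arm or the gripper's body, anything but the fingers, leans on the radio or its dial (over 2 N) (contact force between the arm and radio above 2 N).
It fails at once if the radio is shifted or turned by more than 20 mm, lifted or tipped (distance of any of radio, long_mark from where it was at the start of the episode above 0.02 m or angle between radio's own z axis and vertical above 0.1 rad).
It fails at once if something around or on the radio is moved by more than 30 mm or picked up (distance of any of pill_case, black_remote, fob, grey_remote, lighter, upper_tray, dish from where it was at the start of the episode above 0.03 m).
It also fails if it takes over 38 s, if anything falls off the work surface, if the arm or the gripper's body presses on something with over 40 N, if the wrist force passes 120 N, or if a joint passes its speed limit or range.

ROBOT

A 6-joint arm with a two-finger parallel gripper is mounted at the origin on the work surface. World frame = base frame: x ahead of the robot, y to its left, z up, the work surface at z = 0. Lengths are in m, angles in degrees, forces in N, time in s.
With the tool pointing down it reaches from about 0.3 to 0.75 m from the base axis. Payload 8.5 kg.
Tool frame: the origin (TCP) lies on the centre line of the jaws, within the pads' length; the fingertips stand 17 mm ahead of it and the grasp point (between the pads) lies 2 mm behind it; z points along the fingers, y is the line along which they close (so a half turn about z gives the same grasp; the last joint's range is limited). The gripper opens to 85 mm and grips with 20 to 120 N. Pads are 22 mm wide; open, the fingers measure 114 mm over their backs; the gripper's body (76 mm by 85 mm) begins 54 mm behind the grasp point. The pads swing forward as they close: fully open they stand 13 mm farther back than shut.
Start: joints at [-84.013, 21.807, 74.336, -0, 83.858, -12.336], TCP at [0.173, -0.522, 0.225] pointing down, gripper open.
Joint ranges: [-178.18, 178.18], [-50.72, 133.34], [12.68, 142.11], [-81.47, 261.47], [9.98, 163.14], [-165.26, 165.26]. Speed limits (degrees/s): [136.94, 136.94, 180, 180, 180, 180].

INTERFACE

Orientations are given as a 3x3 rotation matrix whose columns are the frame's x, y, z axes.
In Python, from rig import env gives the robot as it stands.
- The arm moves only by the shell command python3 -m handwheel 'ROWS' [OPENING] [FORCE]. ROWS is JSON, a list that holds one entry, the list of rows, each a list of 4 numbers: the shift along the tool's x, y, z in m, then the turn about the tool's z in rad. In form: [[[x, y, z, roll], ...]]. A call has 1 to 5 rows; each row shifts and turns the commanded pose from where the row before left it, along the tool's axes as they then stand; what a row does not reach is not made up. A row lasts 1/12 s, in which the tool goes at most 41.7 mm and 7.16 degrees, less where a joint would pass 70% of its speed; a pose out of reach is approached as far as the arm can. A call is refused whole if a number of a shift passes 0.0417 or a number of a turn 0.125, either way. A call with a gripper value outside its range is refused whole. OPENING is the opening in per cent of the stroke, from 0 (shut) to 100 (fully open), set as the call begins (- or left out, the last holds). The fingers move at their own pace and stop on an object; FORCE is the grip in N (left out, the last holds). Time passes only in rows, so rows that do not move let the fingers close. It gives the time, the measured TCP pose, the force and the opening at its end, in the units of the state.
- env.observe(): the state, without advancing time (a new reading comes with each control period).
- env.get_image(name): name is "scene" or "top"; returns (picture, depth): 384x512x3 uint8, red, green, blue; 384x512 float32, m along the optical axis (not along the pixel's ray), 0 where there is no reading.
- env.camera_params(name): a dict with "K" (3x3 intrinsics, pixels), "D" ([k1, k2, p1, p2, k3] as OpenCV has them; the pictures are not rectified), "rvec" (rotation vector, rad) and "tvec" (3), from world to camera coordinates, as OpenCV has them. Camera axes: x right, y down, z forward; pixel columns grow to the right and rows downward; lengths in m; the calibration is good to about 2 mm. A picture is of the moment at which its call begins. camera_params takes no time and is no camera call.
- env.close_job(): hands the job in, once; it reports no verdict.
The state is a dict: "time_s": time; "q": joint angles; "qvel": joint speeds; "joint_efforts": joint torques, N m; "position": TCP position; "tool_rot": TCP orientation; "ft_force": force on the tool from outside, world axes, zero at the start; "wrist_torque": the same for the moment, N m; "grip_width": finger opening in m.
Only numpy, scipy, OpenCV 4.12 (cv2) and the standard library are available. Lean on these libraries where they do the work, as an engineer would, in place of code of your own. Each camera call takes 0.05 s, during which the arm holds its last target. There are 200 camera calls.

## Working session

There is one attempt and no reset: what is moved stays moved. The work goes in short steps, Python scripts to look and compute and a shell command to move; the robot and the scene stay as the last step left them, time stands still between calls to the robot, and variables do not carry over. Pictures are saved under pics/ and viewed, on a budget of 10 in all, crops included, one or two more only if the job needs it, and the job is handed in when it is done.

```bash
mkdir -p pics; ls
cat > h.py <<'E'
import numpy as np,cv2
from rig import env
def cam(n):
    p=env.camera_params(n);R=cv2.Rodrigues(np.array(p['rvec'],float))[0];return np.array(p['K'],float),np.array(p['D'],float),R,np.array(p['tvec'],float).ravel()
def ray(n,px,z):
    K,D,R,t=cam(n);u=cv2.undistortPoints(np.array(px,float).reshape(-1,1,2),K,D).reshape(-1,2)
    d=np.c_[u,np.ones(len(u))]@R;c=-R.T@t
    return c+d*((z-c[2])/d[:,2])[:,None]
def proj(n,P):
    K,D,R,t=cam(n);return cv2.projectPoints(np.array(P,float).reshape(-1,1,3),cv2.Rodrigues(R)[0],t,K,D)[0].reshape(-1,2)
E
python3 - <<'E'
from h import *
for n in('scene','top'):
    im,d=env.get_image(n);cv2.imwrite(f'pics/{n}0.png',im[:,:,::-1]);np.save(n+'0.npy',d)
    K,D,R,t=cam(n);print(n,-R.T@t,K[0,0])
print(env.observe())
E
```

```text
pics
scene [ 1.37348518 -0.11973891  0.8431292 ] 385.5221690452389
top [0.4710991  0.02756366 1.20884057] 415.4716126309525
{'time_s': 0.1, 'q': array([-8.40154279e+01,  2.18375089e+01,  7.43807376e+01, -5.33580496e-04,
        8.38581554e+01, -1.23360734e+01]), 'qvel': array([ 0.01926697, -0.16580098, -0.09674927,  0.01289718,  0.0755954 ,
        0.09279197]), 'joint_efforts': array([ 6.04522022e-03, -4.49217939e+01, -2.31655633e+01, -1.11407024e-05,
        3.64951818e-03,  8.30628068e-06]), 'position': array([ 0.17284677, -0.52183822,  0.22406805]), 'tool_rot': array([[ 9.49311980e-01,  3.14335398e-01, -1.48236788e-04],
       [ 3.14335311e-01, -9.49311095e-01,  1.32523243e-03],
       [ 2.75844636e-04, -1.30465508e-03, -9.99999111e-01]]), 'ft_force': array([0.0265872 , 0.6430532 , 0.15148421]), 'wrist_torque': array([-0.01906747, -0.01645162,  0.02030438]), 'grip_width': 0.08512027217150857}
```

View pics/top0.png

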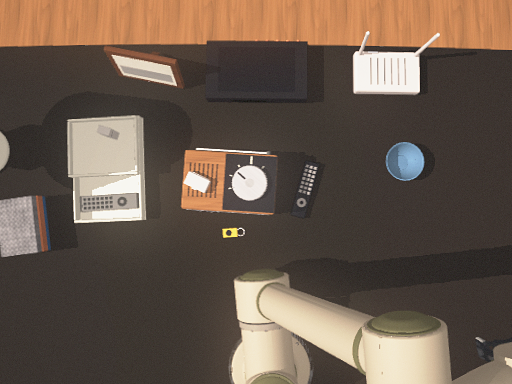

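View pics/scene0.png

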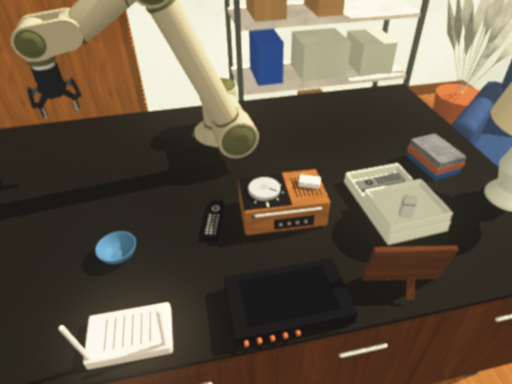

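The top view shows the radio at about (230,183), the dial at (249,183), its pointer to the upper left, and the long mark at (251,160). The pill case is at (197,182). Next I'll measure these.

Run:
```python
from h import *
im=cv2.imread('pics/top0.png');d=np.load('top0.npy')
g=im.min(2)
m=(g>150).astype(np.uint8);m[:, :225]=0;m[:,275:]=0;m[:160]=0;m[210:]=0
n,l,s,c=cv2.connectedComponentsWithStats(m)
for i in range(1,n):
    if s[i,4]>3:print(s[i],c[i])
i=1+np.argmax(s[1:,4]);cn=cv2.findContours((l==i).astype(np.uint8),0,1)[0][0]
(e)=cv2.minEnclosingCircle(cn);print(e)
P=ray('top',[e[0]],.12);print('dial',P)
print('depth',d[183,255],d[183,262], 'case',d[205,215])
# pointer
yy,xx=np.mgrid[0:384,0:512];r=np.hypot(xx-e[0][0],yy-e[0][1])
k=(r<15.5)&(g<120);pt=np.c_[xx[k],yy[k]];w=ray('top',pt,.12)-P
print('pointer mean',w.mean(0),np.degrees(np.arctan2(w[:,1].mean(),w[:,0].mean())),len(w))
# case edges
hsv=cv2.cvtColor(im,cv2.COLOR_BGR2HSV)
print('corners',ray('top',[[186,150],[276,156],[275,213],[182,210]],.104))
a=cv2.resize(im[140:225,170:330],None,fx=5,fy=5,interpolation=cv2.INTER_CUBIC);cv2.imwrite('pics/top0c.png',a)
```

```text
[250 160   2   4   8] [250.5 161.5]
[238 165   2   2   4] [238.5 165.5]
[232 166  35  35 958] [249.03653445 182.6440501 ]
((248.94699096679688, 182.59312438964844), 17.660844802856445)
dial [[0.5278036  0.06233302 0.12      ]]
depth 1.0849884 1.0851184 case 1.1039166
pointer mean [0.01919085 0.02114465 0.        ] 47.7731677032462 14
corners [[ 0.6144378   0.23315803  0.104     ]
 [ 0.60057996 -0.00854097  0.104     ]
 [ 0.44863271 -0.00730321  0.104     ]
 [ 0.45348168  0.24053456  0.104     ]]
```

View pics/top0c.png

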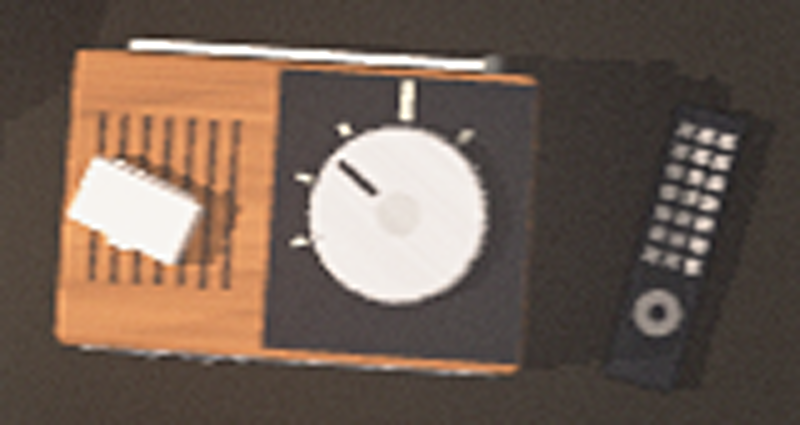

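Dial centre is about (0.528, 0.062). The radio's corners agree with that, and its yaw is about -4°. The pointer reads about 53° before the long mark, which is between clicks, so I'll recheck it. The plan is to set both fingertips on the face either side of the axis and roll the tool about the dial's axis, which gives almost pure torque. First I'll cross-check the centre in the scene view while starting the transit.

```bash
python3 - <<'E'
from h import *
im=cv2.imread('pics/scene0.png');g=im.min(2)
m=(g>170).astype(np.uint8);M=np.zeros_like(m);M[172:206,240:290]=1
n,l,s,c=cv2.connectedComponentsWithStats(m*M);i=1+np.argmax(s[1:,4])
cn=cv2.findContours((l==i).astype(np.uint8),0,1)[0][0].reshape(-1,2)
print(s[i],c[i]);w=ray('scene',cn,.12);e=cv2.minEnclosingCircle(w[:,:2].astype(np.float32));print(e, ray('scene',[c[i]],.12))
k=[(x,y) for y in range(172,206) for x in range(240,290) if cv2.pointPolygonTest(cv2.convexHull(cn),(x,y),True)>2 and g[y,x]<130]
if k:
    w=ray('scene',k,.12);print(k,w.mean(0),np.degrees(np.arctan2(w[:,1].mean()-e[0][1],w[:,0].mean()-e[0][0])))
E
python3 -m handwheel '[[[0.0306,-0.026,0,0],[0.0306,-0.026,0,0],[0.0306,-0.026,0,0],[0.0306,-0.026,0,0],[0.0306,-0.026,0,0]]]' 60 20
python3 -m handwheel '[[[0.0306,-0.026,0,0],[0.0306,-0.026,0,0],[0.0306,-0.026,0,0],[0.0306,-0.026,0,0],[0.0306,-0.026,0,0]]]'
```

```text
[249 178  31  20 488] [264.00819672 187.31352459]
((0.532122015953064, 0.06390175223350525), 0.04657749459147453) [[0.53302419 0.0626068  0.12      ]]
time_s: 0.52
position: [0.2777, -0.3487, 0.2244]
tool_rot: [[0.95, 0.314, -0.0], [0.314, -0.95, 0.001], [0.0, -0.001, -1.0]]
ft_force: [0.5, -0.1, -0.1]
grip_width: 0.051
time_s: 0.93
position: [0.3821, -0.1772, 0.2246]
tool_rot: [[0.949, 0.314, -0.0], [0.314, -0.949, 0.0], [-0.0, -0.0, -1.0]]
ft_force: [1.1, -0.7, 0.7]
grip_width: 0.0512
```

```bash
python3 -m handwheel '[[[0.0306,-0.026,0,0],[0.0306,-0.026,0,0],[0.0306,-0.026,0,0],[0.0306,-0.026,0,0],[0.0306,-0.026,0,0]]]'
python3 -m handwheel '[[[0.0306,-0.026,0,0],[0.0306,-0.026,0,0],[0,0,0,-0.12],[0,0,0,-0.12],[0,0,0,-0.12]]]'
python3 -m handwheel '[[[0,0,0.02,-0.12],[0,0,0.02,-0.04],[0,0,0.01,0],[0,0,0,0],[0,0,0,0]]]'
python3 - <<'E'
from h import *
o=env.observe();print(o['position'],o['q'],o['ft_force'])
a=[]
for n,(y,x) in(('scene',(130,200)),('top',(130,190))):
    im,d=env.get_image(n);cv2.imwrite(f'pics/{n}1.png',im[:,:,::-1]);a.append(cv2.resize(im[y:y+100,x:x+130,::-1],None,fx=4,fy=4,interpolation=cv2.INTER_CUBIC)[:, :400])
    print(proj(n,[o['position'],[.53,.063,.12]]))
cv2.imwrite('pics/c1.png',np.hstack(a))
E
```

```text
time_s: 1.35
position: [0.4865, -0.0055, 0.2245]
tool_rot: [[0.949, 0.315, -0.0], [0.315, -0.949, 0.0], [-0.0, -0.0, -1.0]]
ft_force: [0.4, -1.0, 0.4]
grip_width: 0.0515
time_s: 1.77
position: [0.5277, 0.0619, 0.224]
tool_rot: [[0.773, 0.635, -0.001], [0.635, -0.773, 0.0], [-0.001, -0.001, -1.0]]
ft_force: [-0.0, -0.8, -0.3]
grip_width: 0.0507
time_s: 2.18
position: [0.5277, 0.061, 0.1745]
tool_rot: [[0.668, 0.744, -0.001], [0.744, -0.668, 0.0], [-0.001, -0.001, -1.0]]
ft_force: [-0.2, -0.2, 0.5]
grip_width: 0.0513
[0.52765443 0.06103429 0.17446817] [-6.18189027e+00  2.24065528e+01  8.21719357e+01 -2.06160862e-05
  7.54856734e+01  3.57195802e+01] [-0.15136773 -0.1864303   0.45476991]
[[262.96817874 171.48700225]
 [263.91617286 186.64439752]]
[[248.78412239 181.51526418]
 [248.70369088 181.75495213]]
```

View pics/c1.png

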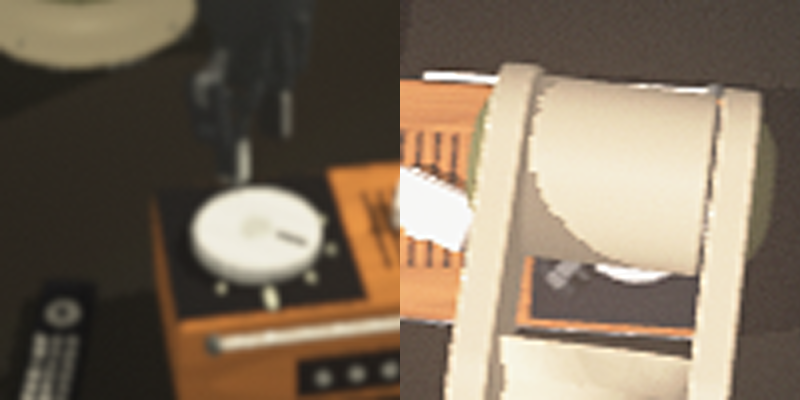

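Run:
```python
from h import *
w=ray('scene',[[269.0,188],[276.5,190.7]],.12);print(w);
C=np.array([.53,.063])
m=ray('scene',[[200+332/4,130+248/4],[200+311/4,130+278/4],[200+270/4,130+298/4],[200+220/4,130+289/4]],.106)
t=ray('top',[[170+x/5,140+y/5] for x,y in((302,241),(304,177),(344,130),(408,100),(465,135))],.106)
p=ray('top',[[170+x/5,140+y/5] for x,y in((340,162),(375,193))],.12)
f=lambda a,c:[(round(np.degrees(np.arctan2(*(q[:2]-c)[::-1])),1),round(np.hypot(*(q[:2]-c)),3)) for q in a]
print('scene ptr',f(w,C),'line',np.degrees(np.arctan2(*(w[1]-w[0])[1::-1])),'marks',f(m,C))
print('top ptr',f(p,C),'marks',f(t,C))
```

```text
[[0.53926325 0.07609119 0.12      ]
 [0.5558017  0.09445034 0.12      ]]
scene ptr [(np.float64(54.7), np.float64(0.016)), (np.float64(50.6), np.float64(0.041))] line 47.98657181832487 marks [(np.float64(69.4), np.float64(0.056)), (np.float64(31.6), np.float64(0.057)), (np.float64(-3.2), np.float64(0.063)), (np.float64(-38.4), np.float64(0.058))]
top ptr [(np.float64(49.5), np.float64(0.037)), (np.float64(50.2), np.float64(0.013))] marks [(np.float64(109.1), np.float64(0.052)), (np.float64(70.4), np.float64(0.051)), (np.float64(32.8), np.float64(0.051)), (np.float64(-6.3), np.float64(0.059)), (np.float64(-42.5), np.float64(0.055))]
```

Both views put the pointer at about +50° and the long mark at about -4°, so the dial needs about 54° (0.94 rad) clockwise. Now I'll centre and descend.

```bash
python3 -m handwheel '[[[0.003,0,0.02,0],[0,0,0.01,0],[0,0,0.003,0],[0,0,0,0]]]' 
python3 -m handwheel '[[[0,0,0.001,0],[0,0,0.001,0],[0,0,0,0]]]'
python3 -m handwheel '[[[0,0,0.001,0],[0,0,0,0]]]'|grep -E 'pos|ft'
python3 -m handwheel '[[[0,0,0.001,0],[0,0,0,0]]]'|grep -E 'pos|ft'
```

```text
time_s: 2.62
position: [0.5298, 0.0633, 0.1418]
tool_rot: [[0.668, 0.744, -0.0], [0.744, -0.668, 0.0], [-0.0, -0.0, -1.0]]
ft_force: [0.2, 0.2, -0.5]
grip_width: 0.0512
time_s: 2.87
position: [0.53, 0.0632, 0.1402]
tool_rot: [[0.668, 0.744, 0.001], [0.744, -0.668, -0.0], [0.001, 0.001, -1.0]]
ft_force: [-0.0, 0.6, 0.2]
grip_width: 0.0513
position: [0.5298, 0.0632, 0.1388]
ft_force: [-0.1, -0.4, 0.1]
position: [0.5298, 0.0632, 0.1376]
ft_force: [-0.1, 0.3, -0.7]
```

```bash
for i in 1; do
python3 -m handwheel '[[[0,0,0.001,0],[0,0,0,0]]]'|grep -E 'pos|ft'
python3 -m handwheel '[[[0,0,0.001,0],[0,0,0,0]]]'|grep -E 'pos|ft'
python3 -m handwheel '[[[0,0,0.001,0],[0,0,0,0]]]'|grep -E 'pos|ft'; done
```

```text
position: [0.5297, 0.0633, 0.1365]
ft_force: [0.1, 0.1, -0.3]
position: [0.5297, 0.0633, 0.1355]
ft_force: [-0.1, -0.1, 0.3]
position: [0.5297, 0.0633, 0.1345]
ft_force: [-0.0, -0.7, -0.6]
```

```bash
python3 -m handwheel '[[[0,0,0.001,0],[0,0,0,0]]]'|grep -E 'pos|ft'
python3 -m handwheel '[[[0,0,0.001,0],[0,0,0,0]]]'|grep -E 'pos|ft'
```

```text
position: [0.5297, 0.0633, 0.1335]
ft_force: [-0.1, 0.0, -0.5]
position: [0.5297, 0.0633, 0.1325]
ft_force: [0.4, 0.2, -0.0]
```

```bash
python3 -m handwheel '[[[0,0,0.001,0],[0,0,0,0]]]'|grep -E 'pos|ft'
python3 -m handwheel '[[[0,0,0.001,0],[0,0,0,0]]]'|grep -E 'pos|ft'
```

```text
position: [0.5297, 0.0633, 0.1315]
ft_force: [0.8, -0.0, -0.1]
position: [0.5297, 0.0633, 0.1304]
ft_force: [-0.2, -0.5, -0.2]
```

```bash
python3 -m handwheel '[[[0,0,0.001,0],[0,0,0,0]]]'|grep -E 'pos|ft'
```

```text
position: [0.5297, 0.0633, 0.1295]
ft_force: [-0.7, 0.3, -0.1]
```

```bash
python3 -m handwheel '[[[0,0,0.001,0],[0,0,0,0]]]'|grep -E 'pos|ft'
```

```text
position: [0.5297, 0.0633, 0.1284]
ft_force: [0.6, 0.5, 0.1]
```

```bash
python3 -m handwheel '[[[0,0,0.0005,0],[0,0,0,0]]]'|grep -E 'pos|ft'
```

```text
position: [0.5298, 0.0633, 0.128]
ft_force: [0.4, 0.7, -0.2]
```

```bash
python3 -m handwheel '[[[0,0,0.001,0],[0,0,0,0]]]'|grep -E 'pos|ft'
```

```text
position: [0.5297, 0.0633, 0.127]
ft_force: [0.0, -0.6, -0.6]
```

```bash
python3 -m handwheel '[[[0,0,0.001,0],[0,0,0,0]]]'|grep -E 'pos|ft'
```

```text
position: [0.5297, 0.0633, 0.126]
ft_force: [0.4, -0.7, 0.1]
```

Run:
```python
from h import *
im,d=env.get_image('scene');o=env.observe();print(o['position'],o['ft_force'])
cv2.imwrite('pics/c2.png',cv2.resize(im[140:240,200:340,::-1],None,fx=5,fy=5,interpolation=cv2.INTER_CUBIC))
```

```text
[0.52973586 0.06328867 0.12602074] [ 0.46039681  0.47408178 -0.39046744]
```

View pics/c2.png

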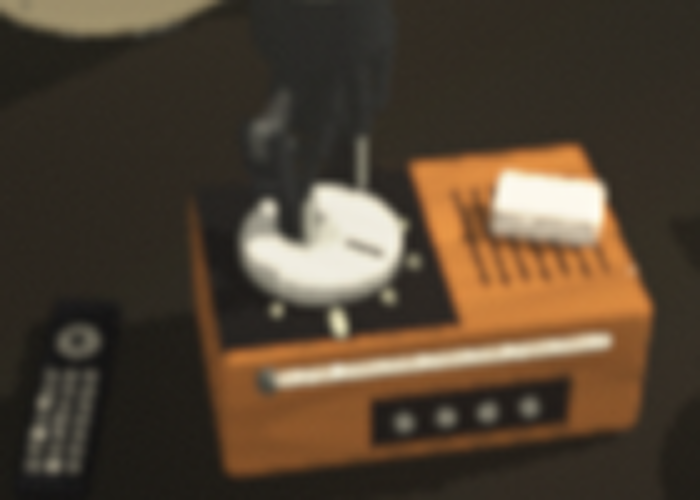

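```bash
python3 - <<'E'
from h import *
C=np.array([.5297,.0633,.12]);y=np.array([.744,-.668,0]);x=np.array([.668,.744,0])
for r in(.0255,.04,-.0255,-.04):print(r,[((proj('scene',[C+r*y+s*x])[0]-[200,140])*5).round() for s in(-.011,.011)])
E
python3 -m handwheel '[[[0,0,0.001,0],[0,0,0,0]]]'|grep -E 'pos|ft'
```

```text
0.0255 [array([282., 252.]), array([315., 264.])]
0.04 [array([269., 266.]), array([302., 278.])]
-0.0255 [array([325., 203.]), array([357., 214.])]
-0.04 [array([337., 190.]), array([369., 201.])]
position: [0.5297, 0.0633, 0.125]
ft_force: [0.5, -0.2, 0.3]
```

```bash
python3 -m handwheel '[[[0,0,0.001,0],[0,0,0,0]]]'|grep -E 'pos|ft'
```

```text
position: [0.5297, 0.0633, 0.124]
ft_force: [-0.0, -0.1, 0.4]
```

Run:
```python
from h import *
im,d=env.get_image('scene');K,D,R,t=cam('scene')
yy,xx=np.mgrid[165:205,240:290];px=np.c_[xx.ravel(),yy.ravel()]
u=cv2.undistortPoints(px.reshape(-1,1,2).astype(float),K,D).reshape(-1,2);z=d[165:205,240:290].ravel()
W=(np.c_[u,np.ones(len(u))]*z[:,None]-t)@R
C=np.array([.5297,.0633]);r=W[:,:2]-C;a=r@[.744,-.668];b=r@[.668,.744];h=W[:,2]
print('face z',np.median(h[(abs(h-.12)<.008)&(np.hypot(*r.T)<.044)]))
for lo in np.arange(-.06,.06,.01):
    k=(a>lo)&(a<=lo+.01)&(abs(b)<.02)&(h>.1)
    if k.any():print(round(lo,3),k.sum(),np.sort(h[k]).round(3)[:40])
cv2.imwrite('pics/c3.png',cv2.resize(im[160:210,230:300,::-1],None,fx=10,fy=10,interpolation=cv2.INTER_NEAREST))
o=env.observe();print(o['joint_efforts'],o['wrist_torque'])
```

```text
face z 0.1179512624331853
-0.06 3 [0.1   0.101 0.105]
-0.05 7 [0.115 0.116 0.117 0.117 0.117 0.118 0.118]
-0.04 36 [0.116 0.116 0.117 0.117 0.117 0.117 0.117 0.117 0.117 0.118 0.118 0.118
 0.118 0.118 0.118 0.118 0.118 0.118 0.118 0.118 0.118 0.118 0.119 0.119
 0.119 0.119 0.12  0.121 0.142 0.153 0.166 0.17  0.176 0.176 0.176 0.18 ]
-0.03 125 [0.114 0.115 0.115 0.116 0.116 0.116 0.117 0.117 0.117 0.117 0.117 0.117
 0.117 0.117 0.118 0.118 0.118 0.118 0.118 0.118 0.119 0.119 0.119 0.119
 0.119 0.119 0.12  0.12  0.121 0.122 0.131 0.131 0.132 0.134 0.134 0.134
 0.136 0.136 0.136 0.137]
-0.02 23 [0.116 0.116 0.116 0.117 0.117 0.117 0.117 0.118 0.118 0.118 0.118 0.118
 0.118 0.119 0.119 0.119 0.119 0.12  0.12  0.12  0.12  0.121 0.121]
-0.01 19 [0.116 0.117 0.117 0.117 0.118 0.118 0.118 0.118 0.118 0.119 0.119 0.119
 0.119 0.119 0.119 0.119 0.12  0.12  0.12 ]
0.0 17 [0.115 0.115 0.116 0.117 0.117 0.117 0.118 0.118 0.118 0.118 0.118 0.119
 0.119 0.119 0.12  0.12  0.122]
0.01 23 [0.116 0.117 0.117 0.118 0.118 0.118 0.118 0.118 0.119 0.119 0.119 0.119
 0.119 0.119 0.119 0.12  0.121 0.198 0.20
[... 474 characters left out ...]
19 0.119 0.119 0.119 0.119 0.12
 0.132 0.132 0.135 0.139]
0.04 89 [0.1   0.1   0.101 0.101 0.101 0.101 0.101 0.101 0.101 0.102 0.102 0.102
 0.102 0.103 0.103 0.103 0.103 0.103 0.103 0.103 0.103 0.103 0.103 0.104
 0.104 0.104 0.104 0.105 0.105 0.105 0.106 0.106 0.106 0.107 0.107 0.107
 0.108 0.108 0.108 0.108]
0.05 98 [0.101 0.101 0.101 0.101 0.101 0.102 0.102 0.102 0.102 0.102 0.103 0.103
 0.103 0.103 0.103 0.103 0.103 0.103 0.103 0.104 0.104 0.104 0.104 0.104
 0.104 0.104 0.105 0.106 0.106 0.18  0.18  0.18  0.181 0.182 0.182 0.182
 0.183 0.183 0.184 0.184]
[-1.81817046e-03 -4.49685645e+01 -1.96713227e+01 -3.53840630e-05
 -1.47235254e-02  2.69024798e-05] [-0.0168393  -0.00600918 -0.02511317]
```

View pics/c3.png

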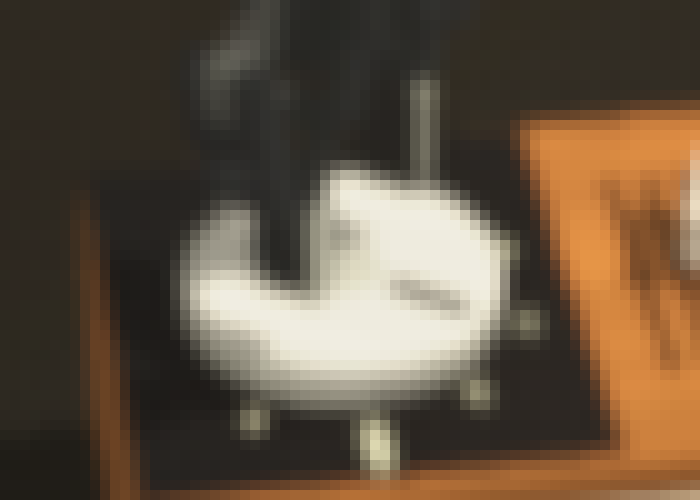

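The fingertips are still several mm above the face (depth gives about 0.125–0.13 against 0.118). The front finger is inside the rim, at about r 30–40 mm. I'll keep lowering.

```bash
python3 -m handwheel '[[[0,0,0.001,0],[0,0,0,0]]]'|grep -E 'pos|ft'
python3 -m handwheel '[[[0,0,0.001,0],[0,0,0,0]]]'|grep -E 'pos|ft'
```

```text
position: [0.5297, 0.0633, 0.123]
ft_force: [-0.4, -0.1, -0.3]
position: [0.5297, 0.0632, 0.122]
ft_force: [-0.1, -0.7, 0.3]
```

```bash
python3 -m handwheel '[[[0,0,0.001,0],[0,0,0,0]]]'|grep -E 'pos|ft'
```

```text
position: [0.5297, 0.0633, 0.121]
ft_force: [0.5, -0.4, -0.2]
```

```bash
python3 -m handwheel '[[[0,0,0.001,0],[0,0,0,0]]]'|grep -E 'pos|ft'
```

```text
position: [0.5297, 0.0633, 0.12]
ft_force: [0.6, -1.3, 0.4]
```

```bash
python3 -m handwheel '[[[0,0,0.0005,0],[0,0,0,0]]]'|grep -E 'pos|ft'
```

```text
position: [0.5298, 0.0633, 0.1195]
ft_force: [0.1, 0.8, 1.5]
```

```bash
python3 -m handwheel '[[[0,0,0.0005,0],[0,0,0,0]]]'|grep -E 'pos|ft'
```

```text
position: [0.5297, 0.0633, 0.1191]
ft_force: [-0.1, 0.6, -0.1]
```

```bash
python3 -m handwheel '[[[0,0,0.0005,0],[0,0,0,0]]]'
```

```text
time_s: 6.8
position: [0.5298, 0.0633, 0.1186]
tool_rot: [[0.668, 0.744, -0.0], [0.744, -0.668, 0.0], [-0.0, -0.0, -1.0]]
ft_force: [0.5, 0.7, 0.1]
grip_width: 0.0514
```

```bash
python3 -m handwheel '[[[0,0,0.001,0],[0,0,0,0]]]'|grep -E 'pos|ft'
```

```text
position: [0.5297, 0.0633, 0.1175]
ft_force: [0.5, -0.7, 0.6]
```

```bash
python3 -m handwheel '[[[0,0,0.001,0],[0,0,0,0]]]'|grep -E 'pos|ft'
```

```text
position: [0.5297, 0.0633, 0.1164]
ft_force: [-0.7, 0.1, 0.1]
```

Run:
```python
from h import *
im,d=env.get_image('scene');o=env.observe();print(o['position'],o['ft_force'])
cv2.imwrite('pics/c4.png',cv2.resize(im[150:210,220:310,::-1],None,fx=8,fy=8,interpolation=cv2.INTER_CUBIC))
```

```text
[0.52970448 0.06327669 0.11650838] [-0.84902459  0.05504213 -0.15934511]
```

View pics/c4.png

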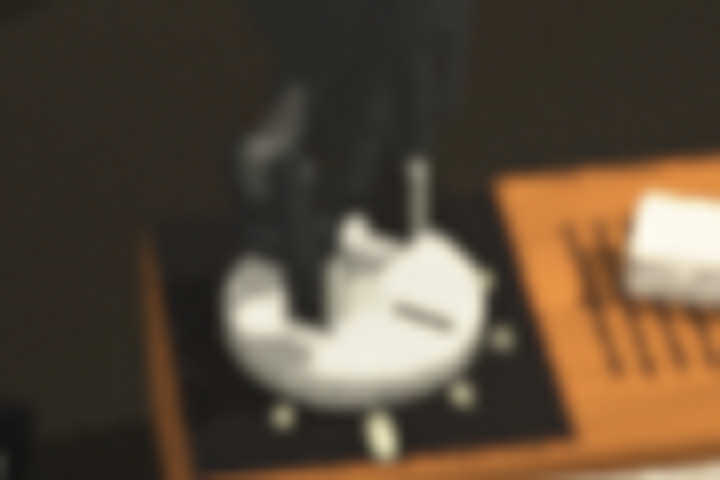

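```bash
python3 -m handwheel '[[[0,0,0.001,0],[0,0,0,0]]]'|grep -E 'pos|ft'
```

```text
position: [0.5297, 0.0633, 0.1155]
ft_force: [1.6, -0.2, 0.2]
```

```bash
python3 -m handwheel '[[[0,0,0.001,0],[0,0,0,0]]]'|grep -E 'pos|ft'; python3 -c "
from rig import env
o=env.observe();print(o['joint_efforts'],o['position'])"
```

```text
position: [0.5297, 0.0633, 0.1145]
ft_force: [-0.8, -0.2, -0.5]
[ 6.89847602e-04 -4.53439558e+01 -1.94037062e+01  5.01542308e-04
 -3.16022825e-02 -4.00712952e-05] [0.52971335 0.06325735 0.11445581]
```

```bash
python3 -m handwheel '[[[0,0,0.001,0],[0,0,0,0]]]'|grep -E 'pos|ft'
```

```text
position: [0.5297, 0.0633, 0.1135]
ft_force: [0.6, -0.1, -0.8]
```

```bash
python3 -m handwheel '[[[0,0,0.0007,0],[0,0,0,0]]]'|grep -E 'pos|ft'
```

```text
position: [0.5298, 0.0633, 0.1128]
ft_force: [-0.3, 0.3, -0.3]
```

```bash
python3 -m handwheel '[[[0,0,0.0007,0],[0,0,0,0]]]'|grep -E 'pos|ft'
```

```text
position: [0.5297, 0.0633, 0.1121]
ft_force: [0.1, -0.1, 0.2]
```

```bash
python3 -m handwheel '[[[0,0,0.0007,0],[0,0,0,0]]]'|grep -E 'pos|ft'
```

```text
position: [0.5297, 0.0633, 0.1114]
ft_force: [0.6, -0.5, 0.3]
```

```bash
python3 -m handwheel '[[[0,0,0.0007,0],[0,0,0,0]]]'|grep -E 'pos|ft'
```

```text
position: [0.5297, 0.0633, 0.1107]
ft_force: [0.1, -0.1, 0.5]
```

Run:
```python
from h import *
im,d=env.get_image('scene');K,D,R,t=cam('scene')
g=im.max(2)
print('gray');print(g[180:198,248:276])
def w(x,y):
    u=cv2.undistortPoints(np.array([[[x,y]]],float),K,D).reshape(2);return ((np.array([u[0],u[1],1])*d[y,x]-t)@R).round(3)
for x in(256,257,258,259,260):print(x,[tuple(w(x,y)) for y in range(184,196,1)])
```

```text
gray
[[ 38  38  39  41  45  45  45  43  45  51  63  71  60  55  88 137 159 141
   93  60  49  43  56 113 184 220 218 189]
 [ 39  39  40  42  47  48  46  43  45  48  50  48  45  54  87 130 151 144
  120  97  84  76  88 142 205 235 239 232]
 [ 41  49  52  49  46  46  46  43  44  47  49  46  45  63  97 132 151 153
  146 142 142 140 154 192 227 238 241 239]
 [ 56  80  87  78  67  57  49  42  42  47  48  48  57  88 121 143 159 165
  169 181 198 206 213 230 236 239 240 240]
 [ 86 129 139 124 108  92  72  52  44  45  47  50  73 120 151 161 179 190
  196 212 230 235 236 238 239 239 239 239]
 [117 169 178 160 143 131 109  77  49  43  44  51  87 141 172 183 202 212
  216 227 235 239 239 239 239 239 239 239]
 [132 177 184 170 162 164 150 111  64  42  40  50  91 147 179 195 213 221
  223 228 234 236 236 237 239 239 239 239]
 [127 162 174 177 187 200 190 143  78  42  39  50  90 145 179 199 218 225
  226 229 229 222 220 227 233 237 238 239]
 [116 158 185 207 221 232 218 161  84  42  40  50  89 144 180 202 223 229
  231 232 227 200 184 189 203 218 228 233]
 [111 168 211 232 237 239 228 167  86  43 
[... 3854 characters left out ...]
p.float64(0.566), np.float64(0.044), np.float64(0.162)), (np.float64(0.559), np.float64(0.045), np.float64(0.153)), (np.float64(0.56), np.float64(0.045), np.float64(0.15)), (np.float64(0.559), np.float64(0.046), np.float64(0.145)), (np.float64(0.56), np.float64(0.045), np.float64(0.143)), (np.float64(0.558), np.float64(0.046), np.float64(0.137)), (np.float64(0.558), np.float64(0.045), np.float64(0.134)), (np.float64(0.561), np.float64(0.045), np.float64(0.133)), (np.float64(0.56), np.float64(0.045), np.float64(0.128)), (np.float64(0.56), np.float64(0.045), np.float64(0.124)), (np.float64(0.557), np.float64(0.046), np.float64(0.117)), (np.float64(0.562), np.float64(0.045), np.float64(0.118))]
```

Depth puts the front fingertip's lower edge at about 0.124, so 4–5 mm remain. The TCP reading suggests less, so I'll go by contact.

```bash
python3 -m handwheel '[[[0,0,0.001,0],[0,0,0,0]]]'|grep -E 'pos|ft'
```

```text
position: [0.5299, 0.0633, 0.1101]
ft_force: [-0.0, -0.2, 1.8]
```

```bash
python3 -m handwheel '[[[0,0,0.001,0],[0,0,0,0]]]'|grep -E 'pos|ft'
```

```text
position: [0.53, 0.0633, 0.11]
ft_force: [-3.1, 0.2, 10.8]
```

```bash
python3 -m handwheel '[[[0,0,0.0007,0],[0,0,0,0]]]'|grep -E 'pos|ft'
```

```text
position: [0.5299, 0.0633, 0.1099]
ft_force: [-5.7, -0.2, 17.4]
```

```bash
python3 -m handwheel '[[[0,0,0.0007,0],[0,0,0,0]]]'|grep -E 'time|pos|ft'
```

```text
time_s: 9.07
position: [0.53, 0.0633, 0.1098]
ft_force: [-6.8, -0.4, 22.5]
```

Contact at TCP z 0.110. The press is now too strong (22 N), so I'll ease off.

```bash
python3 -m handwheel '[[[0,0,-0.0014,0],[0,0,0,0]]]'|grep -E 'time|pos|ft'
```

```text
time_s: 9.23
position: [0.53, 0.0633, 0.11]
ft_force: [-2.4, -0.2, 12.0]
```

Force is 12 N with little side force. Now I'll roll clockwise a little and check.

```bash
python3 -m handwheel '[[[0,0,0,0.06],[0,0,0,0.06],[0,0,0,0.06],[0,0,0,0.06],[0,0,0,0]]]'
python3 - <<'E'
from h import *
im,d=env.get_image('scene');o=env.observe();print(o['ft_force'],o['wrist_torque'])
cv2.imwrite('pics/c5.png',cv2.resize(im[150:210,220:310,::-1],None,fx=8,fy=8,interpolation=cv2.INTER_CUBIC))
E
```

```text
time_s: 9.65
position: [0.53, 0.0629, 0.11]
tool_rot: [[0.827, 0.562, 0.001], [0.562, -0.827, -0.001], [0.001, 0.002, -1.0]]
ft_force: [-3.1, -2.6, 12.5]
grip_width: 0.0518
[-4.03444129 -1.31540059 12.48876632] [-0.20963605  0.72653558 -0.01357444]
```

View pics/c5.png

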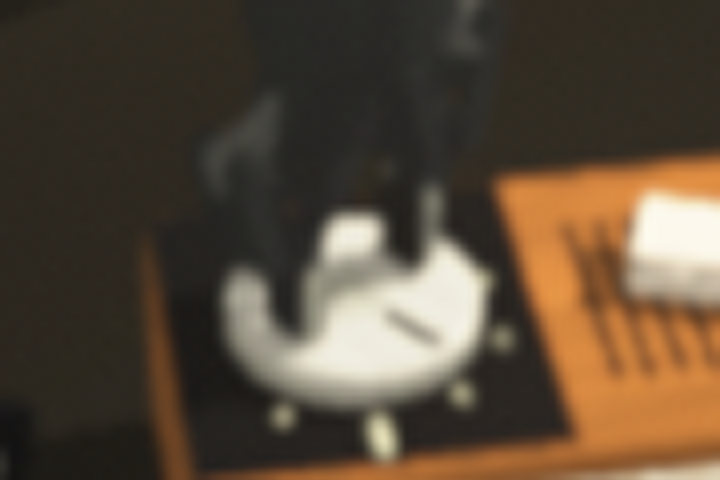

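The dial turns with the fingers: the pointer moved from (395,305)–(450,325) to (390,315)–(437,342), and the radio hasn't moved. I'll continue.

```bash
python3 -m handwheel '[[[0,0,0,0.09],[0,0,0,0.09],[0,0,0,0.09],[0,0,0,0.09],[0,0,0,0]]]'|grep -E 'time|pos|ft'
python3 - <<'E'
from h import *
print([np.degrees(np.arctan2(*(q[:2]-[.53,.063])[::-1])) for q in ray('scene',[[220+390/8,150+315/8],[220+437/8,150+342/8]],.12)])
im,d=env.get_image('scene');o=env.observe();print(o['ft_force'],o['wrist_torque'])
cv2.imwrite('pics/c6.png',cv2.resize(im[150:210,220:310,::-1],None,fx=8,fy=8,interpolation=cv2.INTER_CUBIC))
E
```

```text
time_s: 10.12
position: [0.53, 0.0623, 0.11]
ft_force: [-4.7, -5.1, 11.7]
[np.float64(36.02638951868764), np.float64(35.7651840318448)]
[-4.49854062 -5.01317007 12.98985544] [-0.69519946  0.80760175  0.01931513]
```

View pics/c6.png

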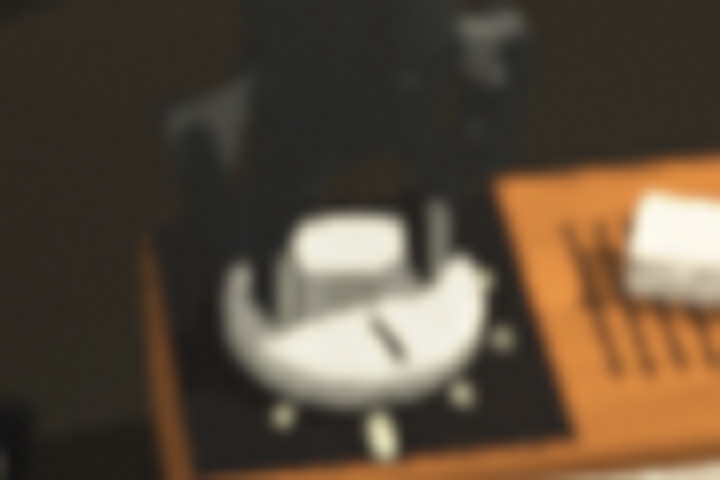

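```bash
python3 -m handwheel '[[[-0.0005,0.0004,0,0],[0,0,0,0.08],[0,0,0,0.08],[0,0,0,0]]]'|grep -E 'time|pos|ft'
```

```text
time_s: 10.5
position: [0.5298, 0.062, 0.11]
ft_force: [-3.7, -4.5, 12.1]
```

Side load has eased a little, so I'll finish the turn with about 0.17 rad more.

```bash
python3 -m handwheel '[[[-0.0004,0.0004,0,0.08],[0,0,0,0.08],[0,0,0,0.01],[0,0,0,0],[0,0,0,0]]]'|grep -E 'time|pos|ft'
python3 - <<'E'
from h import *
im,d=env.get_image('scene');o=env.observe();print(o['ft_force'],o['wrist_torque'])
cv2.imwrite('pics/c7.png',cv2.resize(im[150:210,220:310,::-1],None,fx=8,fy=8,interpolation=cv2.INTER_CUBIC))
E
```

```text
time_s: 10.92
position: [0.5296, 0.0618, 0.11]
ft_force: [-2.1, -3.1, 11.9]
[-2.50178072 -2.56731424 11.35415608] [-0.42327834  0.466095   -0.00050458]
```

View pics/c7.png

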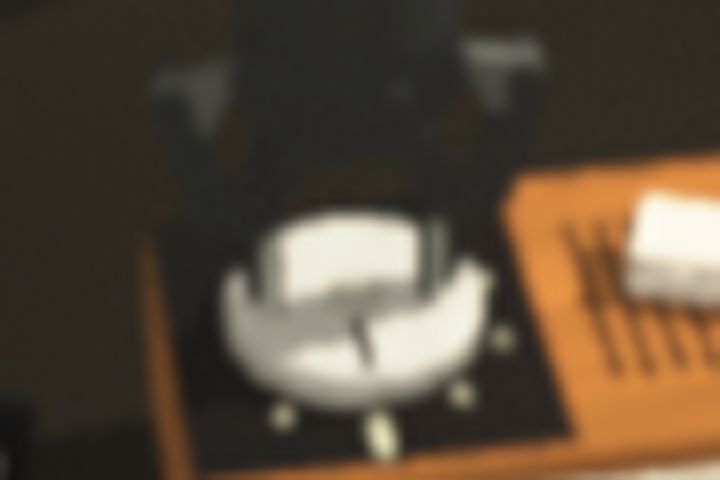

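The pointer, at (357,325)–(368,368), now lines up with the long mark at (380,437), and the radio is where it was. I'll lift straight off and withdraw, clear of the top view.

```bash
python3 -m handwheel '[[[0,0,-0.002,0],[0,0,-0.004,0],[0,0,-0.02,0],[0,0,-0.03,0],[0,0,-0.03,0]]]'|grep -E 'time|pos|ft'
python3 -m handwheel '[[[0,0.04,0,0],[0,0.04,0,0],[0,0.04,0,0],[0,0.04,0,0],[0,0.04,0,0]]]'|grep -E 'time|pos|ft'
python3 -m handwheel '[[[0,0.04,0,0],[0,0.04,0,0],[0,0.04,0,0],[0,0,0,0],[0,0,0,0]]]'
python3 - <<'E'
from h import *
a=[]
for n,(y,x) in(('scene',(150,220)),('top',(145,200))):
    im,d=env.get_image(n);cv2.imwrite(f'pics/{n}9.png',im[:,:,::-1]);a.append(cv2.resize(im[y:y+80,x:x+80,::-1],None,fx=5,fy=5,interpolation=cv2.INTER_CUBIC))
cv2.imwrite('pics/c8.png',np.hstack(a))
i0=cv2.imread('pics/top0.png').astype(int);i1=cv2.imread('pics/top9.png').astype(int);D=abs(i1-i0).max(2)>40
for nm,(x0,y0,x1,y1) in dict(pill=(182,168,214,196),blackrem=(288,155,326,218),fob=(220,225,248,240),trays=(64,112,150,224),dish=(384,140,427,182),radio=(180,146,225,215),plate=(270,150,280,215)).items():print(nm,D[y0:y1,x0:x1].sum())
E
```

```text
time_s: 11.38
position: [0.5285, 0.0624, 0.1953]
ft_force: [0.2, 0.4, -0.2]
time_s: 11.8
position: [0.5105, -0.1384, 0.1948]
ft_force: [1.2, 0.7, -0.4]
time_s: 12.22
position: [0.4997, -0.2581, 0.1942]
tool_rot: [[0.996, -0.093, -0.001], [-0.093, -0.996, 0.001], [-0.001, -0.001, -1.0]]
ft_force: [-0.4, 0.2, -0.2]
grip_width: 0.0514
pill 0
blackrem 0
fob 0
trays 0
dish 1026
radio 0
plate 0
```

View pics/c8.png

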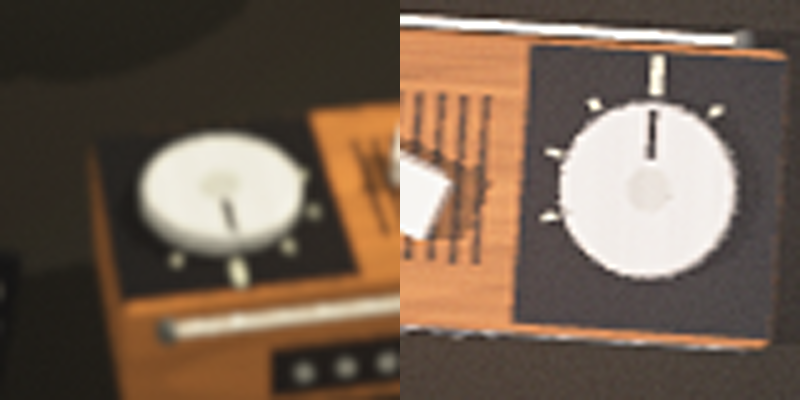

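Pointer (652,110)–(652,158) points straight at the long mark (657,75). The dish region changed only in the top view, probably because the arm covers it. I'll check that in the scene view and hand in.

Run:
```python
from h import *
i0=cv2.imread('pics/scene0.png').astype(int);i1=cv2.imread('pics/scene9.png').astype(int);D=abs(i1-i0).max(2)>40
print('dish',D[228:268,92:140].sum(),'trays',D[160:245,340:455].sum())
o=env.observe();print(o['time_s'],o['ft_force'],abs(o['qvel']).max(), proj('top',[o['position']]))
if D[230:266,94:138].sum()<40: print(env.close_job())
```

```text
dish 0 trays 0
12.3167 [0.23891495 0.13264226 0.72875938] 1.296396471899368 [[377.81626912 193.72863498]]
the job is handed in; nothing more can be done
None
```

I turned the dial clockwise about 54° to the long mark and handed the job in at 12.3 s. I set both half-open fingertips on the dial's face, pressed with about 12 N and rolled the tool about the dial's axis. Then I lifted straight off and moved away.

**Last checks:**
- **Dial:** after letting go, the pointer lines up with the long mark in both camera views.
- **Radio and nearby things:** the areas I compared around the radio's case, pill case, black remote, fob and trays had not changed since the start. The fob and pill case were compared only from the top view.
- **Dish:** it differed in the top view because the arm was over it. The scene view shows it unchanged.
- **Robot:** the force reading was at noise level, so it was touching nothing.

**Things that disagreed or went off plan:**
- **Starting position:** the pointer began about midway between two clicks (54° before the long mark), not in one.
- **Contact height:** the fingers met the dial at a TCP height of 0.110 m, about 20 mm lower than I expected from the given finger length. I found the contact by force.
- **Press force:** it reached 22 N for a moment before I eased off.
- **Side load:** it peaked at about 7 N during the turn, around the level that slides the radio when nothing presses on it. I shifted the tool slightly to relieve it, and the pictures show the radio did not move.

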